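# Rack the length rods for temperature soak

## Robot

A 7-joint arm with a two-finger parallel gripper is mounted at the origin on the work surface. World frame = base frame: x ahead of the robot, y to its left, z up, the work surface at z = 0. Lengths are in m, angles in rad, forces in N, time in s.
With the tool pointing down it reaches from about 0.4 to 0.85 m from the base axis. Payload 10.4 kg.
Tool frame: the origin (TCP) lies at the very end of the fingers, on their centre line; the grasp point (between the pads) lies 19 mm behind it; z points along the fingers, y is the line along which they close (so a half turn about z gives the same grasp; the last joint's range is limited). The gripper opens to 87 mm and grips with 3 to 60 N. Pads are 19 mm wide; open, the fingers measure 117 mm over their backs; the gripper's body (75 mm by 190 mm) begins 51 mm behind the grasp point.
Start: joints at [1.29, 0.332, -0.065, 1.46, 0.022, 1.35, -0.088], TCP at [0.159, -0.604, 0.223] pointing down, gripper open.
Joint ranges: [-2.6, 2.6], [-0.5, 2.12], [-1.47, 1.34], [0.16, 2.42], [-1.27, 4.41], [0.06, 2.06], [-2.6, 2.6]. Speed limits (rad/s): [2.22, 2.22, 2.79, 2.79, 3.14, 3.14, 3.14].

## Interface

Orientations are given as a unit quaternion [x, y, z, w].
In Python, from bench import r gives the robot as it stands.
- The arm moves only by the shell command python3 -m crank 'ROWS' [FORCE]. ROWS is JSON, a list that holds one entry, the list of rows, each a list of 5 numbers: the shift along the tool's x, y, z in mm, then the turn about the tool's z in degrees, then the opening, from -1 (shut) to 1 (fully open). A call has 1 to 20 rows; each row is the pose to reach, as a shift and turn from the pose commanded when the call began, along the tool's axes at that moment; what a row does not reach only later rows make up. A row lasts 1/10 s, in which the tool goes at most 50 mm and 8.59 degrees, less where a joint would pass 70% of its speed; a pose out of reach is approached as far as the arm can. A call with a gripper value outside its range is refused whole. The fingers move at their own pace and stop on an object; FORCE is the grip in N (left out, the last holds). Time passes only in rows, so rows that repeat a pose let the fingers close. It gives the time, the measured TCP pose, the force, the opening and the grip force at its end, in the units of the state.
- r.read_state(): the state, without advancing time (a new reading comes with each control period).
- r.camera(name): name is "scene" or "top"; returns a dict with "image" (384x512x3 uint8, red, green, blue), "vfov" (degrees; the focal length in pixels is half the picture's height over the tangent of half this angle, whatever the lens; pixels are square), "cx", "cy" (the principal point, pixels), "k1" (the pictures are not rectified: a ray, as slopes to the right and down, at radius r is drawn at 1 + k1 r^2 times it, then the intrinsics apply), "eye" and "attitude" of the camera in the world. Camera axes: x right, y down, z forward; pixel columns grow to the right and rows downward; lengths in m; the calibration is good to about 2 mm. A picture is of the moment at which its call begins. There is no depth.
- r.close_job(): hands the job in; it is judged then, once.
The state is a dict: "time": time; "joint_positions": joint angles; "joint_vel": joint speeds; "joint_torque": joint torques, N m; "ee_pos": TCP position; "eef_rot": TCP orientation; "ft_force": force on the tool from outside, world axes, zero at the start; "torque": the same for the moment, N m; "width": finger opening in m; "grip_force": force on a finger pad.
Only numpy, scipy, OpenCV 4.12 (cv2) and the standard library are available. Lean on these libraries where they do the work, as an engineer would, in place of code of your own. Each camera call takes 0.05 s, during which the arm holds its last target. There are 200 camera calls.

## Task

Get the soak bin ready: swing the keeper bar up out of the way, stand every white length rod that lies in the bin upright on the yellow strip along the far wall without ever lifting a rod out of the bin, and only when all of them stand there swing the keeper bar fully down in front of them until it clicks home. Also lay the temperature logger flat on the black part of the bin floor, display up, in front of the keeper, and leave the bottles and the mouse where they are.

Things in the scene. Friction and masses are not known exactly. Their poses are not given: they have to be found in the camera images.
- bin: Deep blue open bin fixed to the bench, inside 270 (its x) x 430 (its y) x 100 mm deep, floor and walls 6 mm thick: inner floor 6 mm, rim 106 mm above the bench. Origin: centre of its underside, on the bench; +x points away from the robot (turned up to 9 degrees); inner faces at x = +-135 mm, y = +-215 mm. Its floor is black, with a yellow strip along the far (+x) wall.
- bay (a point): Centre of the yellow strip on the bin floor, 65 mm wide (bin x = 70 to 135 mm, up to the far wall), along the whole far wall; the rods are to stand on it, anywhere along it.
- keeper (a joint): Angle of the keeper, a U-shaped bail of 12 mm round aluminium bar over the bay. 0 = shut: arms level, pointing to the bin's -x, cross bar on the robot's side of the bay. It grows as the bar rises and swings over, away from the robot, to its open stop at 1.95 rad, leaning back beyond the far wall. Starts at 0.5 to 1.2.
- keeper_hinge (a point): Middle of the keeper's hinge line: parallel to the bin's y, at bin x = 135 mm, 114 mm above the bench. The stiff hinge (0.11 N m, about 1.2 N at the bar) stays where it is left. On the way down a spring ball catches a side arm between about 0.25 and 0.1 rad (some 1.5 N more at the bar) and then keeps it at 0.
- keeper_bar (a point): Middle of the keeper's cross bar, 95 mm from the hinge line: 12 mm round, along the bin's y over the bin's full width, joined to side arms outside the side walls (bin y = +-228 mm). The middle 80 mm is red (looks 15 mm thick, grips as 12). Shut, it is at bin x = 40 mm, 114 mm above the bench.
- rod1_mid (a point): Centre of a length rod, same from both ends: white round shaft 24 mm thick, an orange square cap (36 x 36, 15 mm thick) on each end, 150 mm long over all, 0.14 to 0.28 kg. Its x axis runs along it. Starts lying on the bin floor within 6 degrees of the bin's x, centre 24 mm above the bench; standing there, 81 mm. Two to four of the four rods are present.
- rod2_mid (a point): Centre of a length rod, same from both ends: white round shaft 24 mm thick, an orange square cap (36 x 36, 15 mm thick) on each end, 150 mm long over all, 0.14 to 0.28 kg. Its x axis runs along it. Starts lying on the bin floor within 6 degrees of the bin's x, centre 24 mm above the bench; standing there, 81 mm. Two to four of the four rods are present.
- rod3_mid (a point): Centre of a length rod, same from both ends: white round shaft 24 mm thick, an orange square cap (36 x 36, 15 mm thick) on each end, 150 mm long over all, 0.14 to 0.28 kg. Its x axis runs along it. Starts lying on the bin floor within 6 degrees of the bin's x, centre 24 mm above the bench; standing there, 81 mm. Two to four of the four rods are present.
- rod4_mid (a point): Centre of a length rod, same from both ends: white round shaft 24 mm thick, an orange square cap (36 x 36, 15 mm thick) on each end, 150 mm long over all, 0.14 to 0.28 kg. Its x axis runs along it. Starts lying on the bin floor within 6 degrees of the bin's x, centre 24 mm above the bench; standing there, 81 mm. Two to four of the four rods are present.
- logger_mid (a point): Centre of the temperature logger: white flat box 90 (its x) x 50 (its y) x 26 mm with a dark green display on top (its z), 0.13 kg. It starts lying flat on the bench to the right of the bin.
- solvent_a: Bystander: white solvent bottle, 60 mm wide, 150 mm tall; origin at the centre of its underside. Leave it where it is.
- solvent_b: Bystander: clear solvent bottle, 56 mm wide, 140 mm tall; origin at the centre of its underside. Leave it where it is.
- mouse: Bystander: grey computer mouse, 105 x 62 x 30 mm; origin at the centre of its underside. Leave it where it is.
Not all that is in view belongs to the job. What is shaped like the part that bears logger_mid but turquoise is not meant.

How it is judged:
By the outcome, as a careful person would: the job done as asked, in the order asked, and still so for the second after the job is handed in, with the robot touching nothing.
Of rod1, rod2, rod3, rod4 only 2 to 4 are there at a start; the rules pass over those that are not, and their reading is None.
At some moment in a run one of logger may be knocked a few centimetres aside while the robot is not near it.
Once in a run the grip may slacken for a moment while it holds something.
It also fails if it takes over 210 s, if anything falls off the work surface, if the arm or the gripper's body presses on something with over 40 N, if the wrist force passes 120 N, or if a joint passes its speed limit or range.

## Working session

There is one attempt and no reset: what is moved stays moved. The work goes in short steps, Python scripts to look and compute and a shell command to move; the robot and the scene stay as the last step left them, time stands still between calls to the robot, and variables do not carry over. Pictures are saved under pics/ and viewed, at most 14 in all, crops included, and the job is handed in when it is done.

```bash
ls; mkdir -p pics; python3 - <<'E'
from bench import r
import cv2
s=r.read_state()
print(s)
for n in("scene","top"):
    c=r.camera(n); print(n,{k:v for k,v in c.items() if k!="image"})
    cv2.imwrite(f"pics/{n}0.png",cv2.cvtColor(c["image"],cv2.COLOR_RGB2BGR))
E
```

```text
pics
{'time': 0.0, 'joint_positions': array([ 1.29046787,  0.33289152, -0.06469986,  1.46091621,  0.02160037,
        1.34986832, -0.08848619]), 'joint_vel': array([ 0.00069434, -0.00114645, -0.00128966,  0.0011332 ,  0.00058895,
        0.00045737, -0.00151487]), 'joint_torque': array([-5.46056926e-04, -6.23254108e+01,  2.42479640e-02, -3.89890158e+01,
       -6.14098390e-02,  3.98273289e-02,  1.26004902e-04]), 'ee_pos': array([ 0.15920506, -0.60400391,  0.22175364]), 'eef_rot': array([ 9.91706051e-01,  1.28524808e-01, -1.19949941e-04, -6.83517055e-04]), 'ft_force': array([-0.10125359,  0.7548986 ,  0.11340148]), 'torque': array([ 0.06386516, -0.03967018, -0.0454531 ]), 'grip_force': 0.0, 'width': 0.08673811906487744}
scene {'vfov': 45.21992397948294, 'cx': 252.09793127951374, 'cy': 189.71107122227951, 'k1': -0.14590122021042856, 'eye': array([ 1.7278879 , -0.42944317,  1.11029623]), 'attitude': array([ 0.72737883,  0.52272604, -0.25046216, -0.36735029])}
top {'vfov': 57.00093001382667, 'cx': 258.45511052065837, 'cy': 189.44645569302995, 'k1': 0.01684294123705598, 'eye': array([0.26308651, 0.02459233, 1.20874896]), 'attitude': array([-0.70114741,  0.70646408, -0.07684397,  0.05827359])}
```

View pics/scene0.png

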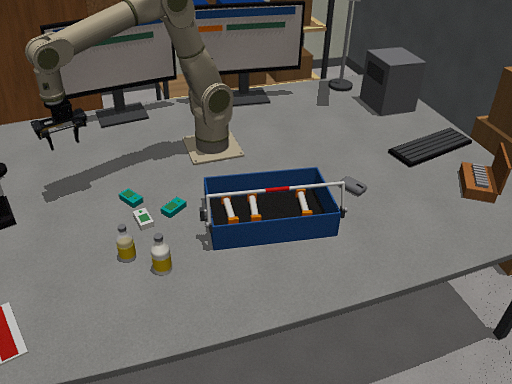

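View pics/top0.png

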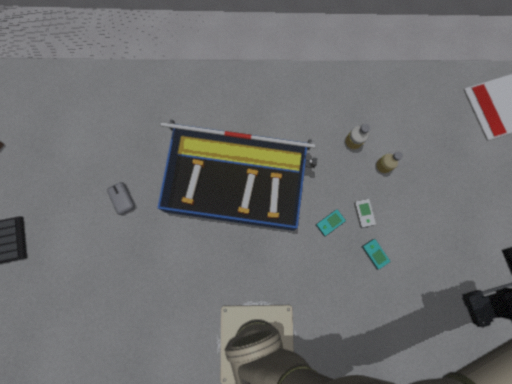

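The scene view shows the keeper part-way up with its red middle at (278,189), three rods at (230,209), (253,207) and (303,202), and the mouse at (353,186). In the top view, the rods are at (193,182), (248,190) and (274,195), and the yellow strip is at about (240,153).

Logger candidates in the top view are white (365,213), turquoise (331,222) and turquoise (376,253). Only the white one with the green display fits the description.

```bash
cat > h.py <<'E'
import numpy as np, cv2
from scipy.spatial.transform import Rotation as R
from bench import r
def snap(n,f=None):
    c=r.camera(n)
    if f: cv2.imwrite(f"pics/{f}.png",cv2.cvtColor(c["image"],cv2.COLOR_RGB2BGR))
    c["hsv"]=cv2.cvtColor(c["image"],cv2.COLOR_RGB2HSV); return c
def cast(c,uv,z):
    f=c["image"].shape[0]/2/np.tan(np.radians(c["vfov"]/2))
    K=np.array([[f,0,c["cx"]],[0,f,c["cy"]],[0,0,1]])
    p=cv2.undistortPoints(np.float64(uv).reshape(-1,1,2),K,np.array([c["k1"],0,0,0,0.])).reshape(-1,2)
    d=R.from_quat(c["attitude"]).apply(np.c_[p,np.ones(len(p))])
    return c["eye"]+d*((z-c["eye"][2])/d[:,2])[:,None]
def blobs(c,lo,hi,amin=8,roi=None):
    m=cv2.inRange(c["hsv"],lo,hi)
    if roi: k=np.zeros_like(m);k[roi[1]:roi[3],roi[0]:roi[2]]=1;m*=k
    n,l,s,ce=cv2.connectedComponentsWithStats(m)
    return m,[(ce[i],s[i,4],l==i) for i in range(1,n) if s[i,4]>=amin]
def load():
    d=np.load("bin.npz"); return d["o"],float(d["a"])
def tobin(p):
    o,a=load(); p=np.atleast_2d(p); q=p.copy(); q[:,:2]=(p[:,:2]-o)@np.array([[np.cos(a),-np.sin(a)],[np.sin(a),np.cos(a)]]); return q
def toworld(x,y):
    o,a=load(); return o+np.array([np.cos(a)*x-np.sin(a)*y,np.sin(a)*x+np.cos(a)*y])
def tool(xb,yb,z,yaw=0):
    """shift (mm, tool axes) and turn (deg) from the present pose to bin point; closing line at bin y turned by yaw deg"""
    s=r.read_state(); M=R.from_quat(s["eef_rot"]); o,a=load()
    t=np.r_[toworld(xb,yb),z]; d=M.inv().apply(t-s["ee_pos"])*1e3
    y=M.as_matrix()[:,1]; want=a+np.radians(yaw)+np.pi/2
    turn=-(np.degrees(want-np.arctan2(y[1],y[0]))); turn=(turn+90)%180-90
    return np.round(d,1),round(turn,1),"tcp bin",np.round(tobin(s["ee_pos"])*1e3,1),"j7",round(s["joint_positions"][6],2),"w",round(s["width"]*1e3,1)
E
python3 - <<'E'
from h import *
c=snap("top"); 
m,b=blobs(c,(22,120,90),(35,255,255),50,(150,120,320,235))
pts=np.argwhere(m)[:,::-1].astype(float)
P=cast(c,pts,.006)[:,:2]
(ce,sz,an)=cv2.minAreaRect(P.astype(np.float32)*1000); print(ce,sz,an)
L=max(sz); box=cv2.boxPoints((ce,sz,an)); 
e=box[1]-box[0] if np.linalg.norm(box[1]-box[0])>np.linalg.norm(box[2]-box[1]) else box[2]-box[1]
a=np.arctan2(e[1],e[0])-np.pi/2; a=(a+np.pi/2)%np.pi-np.pi/2
o=np.array(ce)/1e3-.1025*np.array([np.cos(a),np.sin(a)])
np.savez("bin.npz",o=o,a=a); print("bin",o,np.degrees(a))
m,b=blobs(c,(6,140,120),(19,255,255),8,(150,120,320,235))
for q in b: print("cap",q[0].round(1),q[1],tobin(cast(c,[q[0]],.042)).round(3))
m,b=blobs(c,(0,150,80),(5,255,255),8,(150,120,320,235))
for q in b:
  for z in (.16,.18,.19,.2): print("red",q[0].round(1),q[1],z,tobin(cast(c,[q[0]],z)).round(3))
ys,xs=np.nonzero(cv2.inRange(c["hsv"],(105,120,40),(125,255,255))[120:235,150:320]);print("blue",cv2.boxPoints(cv2.minAreaRect(np.c_[xs+150,ys+120].astype(np.float32))).round(1).tolist())
ys=cast(c,[(365,213)],.026); print("logger",ys,tobin(ys))
big=cv2.resize(c["image"][115:275,150:410],None,fx=3,fy=3,interpolation=cv2.INTER_CUBIC)
cv2.imwrite("pics/crop1.png",big[...,::-1])
E
```

```text
(544.936767578125, 70.15313720703125) (429.87994384765625, 233.24642944335938) 81.40245819091797
bin [0.44358858 0.08547617] -8.597548
cap [196.4 161.6] 17 [[0.124 0.137 0.042]]
cap [252.8 171. ] 14 [[ 0.119 -0.057  0.042]]
cap [277.4 175. ] 21 [[ 0.118 -0.142  0.042]]
red [237.3 134.9] 88 0.16 [[0.197 0.004 0.16 ]]
red [237.3 134.9] 88 0.18 [[0.19  0.002 0.18 ]]
red [237.3 134.9] 88 0.19 [[0.187 0.002 0.19 ]]
red [237.3 134.9] 88 0.2 [[0.183 0.001 0.2  ]]
blue [[157.39999389648438, 209.0], [169.0, 128.3000030517578], [308.0, 148.3000030517578], [296.3999938964844, 229.0]]
logger [[ 0.4091334  -0.36778185  0.026     ]] [[ 0.03369092 -0.45331547  0.026     ]]
```

View pics/crop1.png

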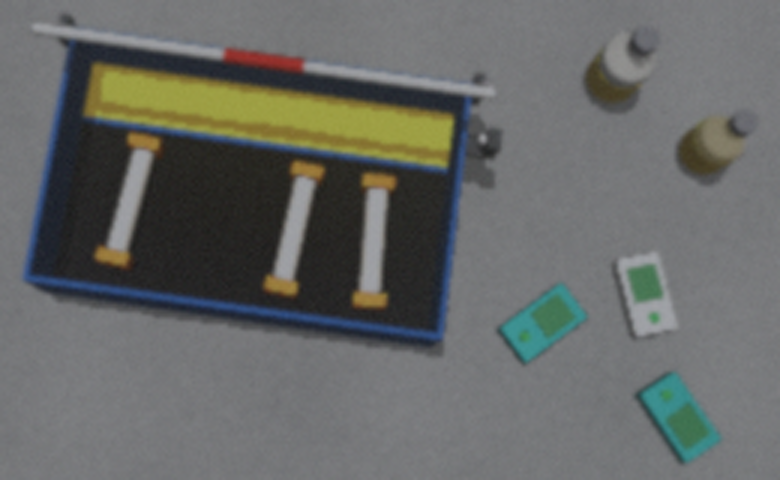

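The crop confirms the logger: the white box with the green display at crop (647,294). The turquoise boxes at (543,323) and (679,417) are decoys. My yellow mask also picked up some of the caps, so I'll refit using only the largest blob.

```bash
cat > binfit.py <<'E'
from h import *
c=snap("top")
m,b=blobs(c,(22,100,90),(35,255,255),50,(150,120,320,235))
B=max(b,key=lambda q:q[1])[2]
P=cast(c,np.argwhere(B)[:,::-1].astype(float),.006)[:,:2]
ce,sz,an=cv2.minAreaRect(P.astype(np.float32)*1000); print(ce,sz,an)
box=cv2.boxPoints((ce,sz,an)); 
e=box[1]-box[0] if np.linalg.norm(box[1]-box[0])>np.linalg.norm(box[2]-box[1]) else box[2]-box[1]
a=np.arctan2(e[1],e[0])-np.pi/2; a=(a+np.pi/2)%np.pi-np.pi/2
o=np.array(ce)/1e3-.1025*np.array([np.cos(a),np.sin(a)])
np.savez("bin.npz",o=o,a=a); print("bin",o,np.degrees(a))
print("blue corners at rim",tobin(cast(c,[[157.4,209],[169,128.3],[308,148.3],[296.4,229]],.106)).round(3).tolist())
m,b=blobs(c,(6,110,90),(21,255,255),12,(165,155,305,225))
for q in b: print("cap",q[0].round(1),q[1],tobin(cast(c,[q[0]],.042)).round(3))
m,b=blobs(c,(0,150,80),(5,255,255),8,(150,120,320,235))
for q in b:
  for z in (.16,.18,.19,.2): print("red",q[0].round(1),z,tobin(cast(c,[q[0]],z)).round(3), "x on circle",.135-np.sqrt(max(0,.095**2-(z-.114)**2)))
hsv=c["hsv"]; m=cv2.inRange(hsv,(0,0,130),(179,40,255))*0
m=cv2.inRange(hsv,(0,0,150),(179,45,255)); m[:,:350]=0;m[:,385:]=0;m[:190]=0;m[235:]=0
P=cast(c,np.argwhere(m)[:,::-1].astype(float),.026); ce,sz,an=cv2.minAreaRect((P[:,:2]*1e3).astype(np.float32));print("logger",ce,sz,an, tobin(np.r_[np.array(ce)/1e3,.026]).round(3))
E
python3 binfit.py; python3 - <<'E'
from h import *
c=snap("scene"); m,b=blobs(c,(0,150,80),(5,255,255),8,(200,170,350,200))
for q in b:
  for z in (.16,.18,.19,.2): print("scene red",q[0].round(1),z,tobin(cast(c,[q[0]],z)).round(3))
E
```

```text
(628.8140258789062, 56.85740661621094) (431.228515625, 64.22462463378906) 81.57565307617188
bin [0.52741998 0.07187399] -8.424341
blue corners at rim [[-0.145, 0.219, 0.106], [0.121, 0.233, 0.106], [0.119, -0.225, 0.106], [-0.147, -0.218, 0.106]]
cap [197.3 161.6] 48 [[0.04  0.135 0.042]]
cap [252.1 171.1] 49 [[ 0.033 -0.054  0.042]]
cap [276.1 174.8] 48 [[ 0.032 -0.136  0.042]]
cap [187.  200.2] 51 [[-0.096  0.146  0.042]]
cap [243.1 210. ] 47 [[-0.103 -0.043  0.042]]
cap [273.  214.7] 49 [[-0.104 -0.143  0.042]]
red [237.6 135. ] 0.16 [[0.112 0.004 0.16 ]] x on circle 0.05187960539073459
red [237.6 135. ] 0.18 [[0.105 0.002 0.18 ]] x on circle 0.06666991877657395
red [237.6 135. ] 0.19 [[0.102 0.001 0.19 ]] x on circle 0.07800000000000001
red [237.6 135. ] 0.2 [[0.098 0.    0.2  ]] x on circle 0.0946391278587789
logger (411.32110595703125, -369.02337646484375) (86.55152130126953, 44.776668548583984) 10.9862060546875 [[-0.05  -0.453  0.026]]
scene red [276.9 188.9] 0.16 [[0.044 0.016 0.16 ]]
scene red [276.9 188.9] 0.18 [[0.069 0.009 0.18 ]]
scene red [276.9 188.9] 0.19 [[0.082 0.006 0.19 ]]
scene red [276.9 188.9] 0.2 [[0.095 0.002 0.2  ]]
```

The bin fit is good: the strip measures 431×64 mm and the yaw is −8.4°. The keeper is at about 1.16 rad. I'll open the keeper first.

```bash
python3 -c "
from h import *
print(tool(.04,.0,.225)); print(tool(.04,.0,.17))"
```

```text
(array([ 565.1, -544.1,   -2.5]), np.float64(23.2), 'tcp bin', array([[-265.1, -722.7,  222.2]]), 'j7', np.float64(-0.09), 'w', 87.3)
(array([ 565.1, -544.1,   52.5]), np.float64(23.2), 'tcp bin', array([[-265.1, -722.7,  222.2]]), 'j7', np.float64(-0.09), 'w', 87.3)
```

```bash
python3 -m crank '[[[35,-34,-3,2,-1],[70,-68,-3,4,-1],[105,-102,-3,6,-1],[141,-136,-3,8,-1],[176,-170,-3,10,-1],[211,-204,-3,12,-1],[247,-238,-3,14,-1],[282,-272,-3,16,-1],[318,-306,-3,18,-1],[353,-340,-3,20,-1],[388,-374,-3,22,-1],[423,-408,-3,23,-1],[459,-442,-3,23,-1],[494,-476,-3,23,-1],[529,-510,-3,23,-1],[565,-544,-3,23,-1],[565,-544,-3,23,-1],[565,-544,-3,23,-1],[565,-544,20,23,-1],[565,-544,52,23,-1]]]'; python3 -c "
from h import *
print(tool(.04,.0,.17))"
```

```text
time: 2.25
ee_pos: [0.5679, 0.064, 0.1715]
eef_rot: [0.997, -0.073, 0.002, 0.0]
ft_force: [0.3, 0.2, 0.2]
width: 0.0005
grip_force: 0.0
(array([-1.2, -1.8,  1.5]), np.float64(0.1), 'tcp bin', array([[ 41.2,  -1.8, 171.5]]), 'j7', np.float64(-2.08), 'w', 0.5)
```

```bash
python3 -m crank '[[[20,0,0,0,-1],[35,0,0,0,-1],[45,0,0,0,-1],[55,0,0,0,-1],[65,0,0,0,-1],[75,0,0,0,-1],[85,0,0,0,-1],[92,0,0,0,-1],[99,0,0,0,-1],[104,0,0,0,-1],[107,0,0,0,-1],[107,0,0,0,-1]]]'; python3 - <<'E'
from h import *
print(tool(.04,0,.17))
c=snap("scene","k1"); cv2.imwrite("pics/k1.png",cv2.resize(c["image"][120:260,170:390],None,fx=3,fy=3)[...,::-1])
c=snap("top"); m,b=blobs(c,(0,150,80),(5,255,255),8,(150,90,320,235))
for q in b: print(q[0],q[1],tobin(cast(c,[q[0]],.205)).round(3))
E
```

```text
time: 3.45
ee_pos: [0.6732, 0.0504, 0.1705]
eef_rot: [0.997, -0.072, 0.0, -0.0]
ft_force: [-0.8, 0.5, -0.6]
width: 0.0004
grip_force: 0.0
(array([-107.4,   -0.2,    0.5]), np.float64(0.2), 'tcp bin', array([[1.474e+02, 1.000e-01, 1.705e+02]]), 'j7', np.float64(-2.07), 'w', 0.4)
```

View pics/k1.png

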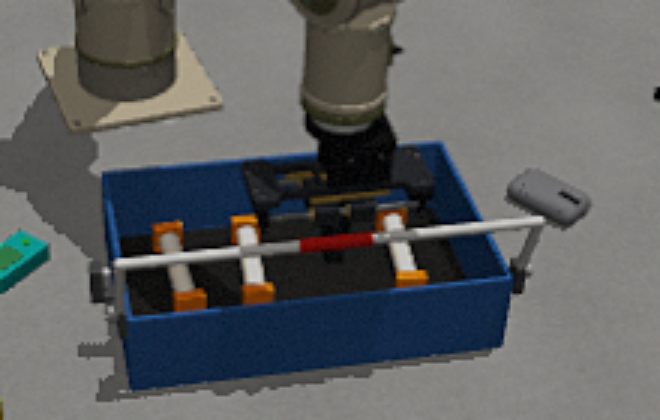

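The bar now stands up, leaning towards the far wall, with the red part at crop (337,242). I'll push it the last bit to the stop.

```bash
python3 -m crank '[[[4,0,0,0,-1],[8,0,0,0,-1],[12,0,0,0,-1],[12,0,0,0,-1]]]'
```

```text
time: 3.95
ee_pos: [0.6809, 0.0493, 0.1704]
eef_rot: [0.997, -0.071, -0.005, 0.001]
ft_force: [-25.4, -0.5, 11.5]
width: 0.0009
grip_force: 12.9
```

```bash
python3 -m crank '[[[-10,0,0,0,-1],[-30,0,0,0,-1],[-60,0,0,0,0],[-90,0,0,0,0.4],[-110,0,0,0,0.4],[-122,20,0,2,0.4],[-122,45,0,4,0.4],[-122,54,20,4,0.4],[-122,54,50,4,0.4],[-122,54,50,4,0.4],[-122,54,50,4,0.4]]]'; python3 - <<'E'
from h import *
print(tool(.034,-.054,.009,-4.6))
E
```

```text
time: 5.05
ee_pos: [0.5565, 0.0131, 0.1211]
eef_rot: [0.994, -0.106, -0.0, -0.0]
ft_force: [-0.0, -0.5, 0.2]
width: 0.0586
grip_force: 0.0
(array([ -3.4,   0.4, 112.1]), np.float64(0.8), 'tcp bin', array([[ 37.4, -53.9, 121.1]]), 'j7', np.float64(-2.06), 'w', 58.6)
```

```bash
python3 -m crank '[[[-3,0,30,1,0.4],[-3,0,60,1,0.4],[-3,0,85,1,0.4],[-3,0,100,1,0.4],[-3,0,108,1,0.4],[-3,0,111,1,0.4],[-3,0,111,1,0.4],[-3,0,111,1,-1],[-3,0,111,1,-1],[-3,0,111,1,-1],[-3,0,111,1,-1],[-3,0,111,1,-1],[-3,0,111,1,-1]]]' 12;python3 - <<'E'
from h import *
print(tool(.034,-.054,.009,-4.6))
E
```

```text
time: 6.35
ee_pos: [0.5535, 0.0132, 0.0098]
eef_rot: [0.993, -0.115, 0.0, 0.0]
ft_force: [-0.8, -1.1, 3.6]
width: 0.0364
grip_force: 12.0
(array([-0.5, -0.2,  0.8]), np.float64(-0.2), 'tcp bin', array([[ 34.4, -54.3,   9.8]]), 'j7', np.float64(-2.16), 'w', 36.4)
```

```bash
python3 -m crank '[[[0,0,-10,0,-1],[-1,0,-20,0,-1],[-3,0,-30,0,-1],[-5,0,-40,0,-1],[-8,0,-50,0,-1],[-12,0,-60,0,-1],[-16,0,-70,0,-1],[-22,0,-80,0,-1],[-28,0,-90,0,-1],[-34,0,-100,0,-1],[-38,0,-108,0,-1],[-40,0,-114,0,-1],[-40,0,-118,0,-1],[-40,0,-118,0,-1]]]';python3 - <<'E'
from h import *
print(tool(.034,-.054,.009,-4.6))
c=snap("scene"); cv2.imwrite("pics/b1.png",cv2.resize(c["image"][120:260,170:390],None,fx=3,fy=3)[...,::-1])
E
```

```text
time: 7.75
ee_pos: [0.5148, 0.0224, 0.128]
eef_rot: [0.993, -0.115, 0.0, 0.0]
ft_force: [-0.3, 0.3, -2.1]
width: 0.0357
grip_force: 12.0
(array([ 3.930e+01, -1.000e-01,  1.191e+02]), np.float64(-0.2), 'tcp bin', array([[ -5.2, -50.8, 128. ]]), 'j7', np.float64(-2.07), 'w', 35.7)
```

View pics/b1.png

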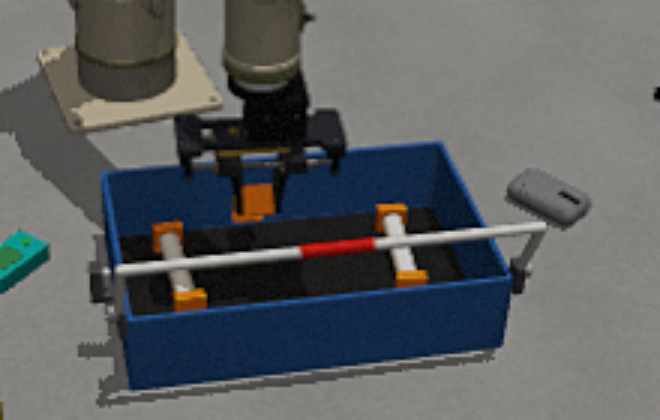

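```bash
python3 -m crank '[[[0,0,15,0,-1],[0,0,30,0,-1],[0,0,40,0,-1],[0,0,50,0,-1],[0,0,60,0,-1]]]' ;python3 - <<'E'
from h import *
print(tool(.034,-.054,.009,-4.6))
c=snap("top"); cv2.imwrite("pics/b2.png",cv2.resize(c["image"][115:245,150:320],None,fx=3,fy=3)[...,::-1])
E
```

```text
time: 8.3
ee_pos: [0.518, 0.0222, 0.0682]
eef_rot: [0.993, -0.115, 0.004, -0.0]
ft_force: [12.0, -2.9, 6.3]
width: 0.0356
grip_force: 12.0
(array([35.8,  0.5, 59.4]), np.float64(-0.2), 'tcp bin', array([[ -2.1, -50.6,  68.2]]), 'j7', np.float64(-2.12), 'w', 35.6)
```

View pics/b2.png

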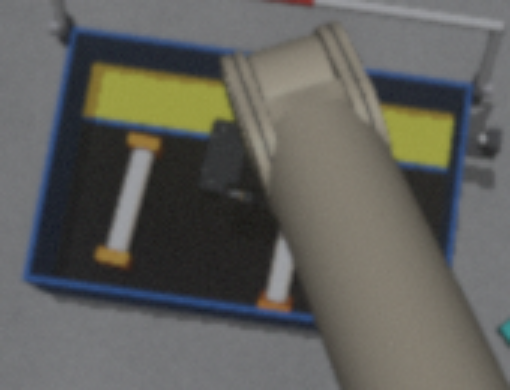

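The near cap rests on the floor against the near wall at crop (273,302), so the rod is tilted about 28° and the grip is too stiff to let it swing freely. I'll use the floor and near-wall corner as a pivot and drive the held cap through an arc.

```bash
python3 -m crank '[[[1,0,-8,0,-1],[0,0,-17,0,-1],[-4,0,-24,0,-1],[-9,0,-30,0,-1],[-20,0,-41,0,-1],[-28,0,-46,0,-1],[-35,0,-50,0,-1],[-42,0,-54,0,-1],[-49,0,-57,0,-1],[-57,0,-60,0,-1],[-66,0,-62,0,-1],[-78,0,-64,0,-1],[-90,0,-64.5,0,-1],[-102,0,-64,0,-1],[-112,0,-63,0,-1],[-112,0,-63,0,-1]]]' 9;python3 - <<'E'
from h import *
print(tool(.034,-.054,.009,-4.6))
c=snap("scene"); cv2.imwrite("pics/b3.png",cv2.resize(c["image"][100:260,170:390],None,fx=3,fy=3)[...,::-1])
E
```

```text
time: 9.95
ee_pos: [0.4045, 0.0483, 0.1307]
eef_rot: [0.993, -0.115, 0.0, 0.0]
ft_force: [-0.6, 0.1, 1.9]
width: 0.0359
grip_force: 9.0
(array([ 1.526e+02, -1.000e-01,  1.217e+02]), np.float64(-0.2), 'tcp bin', array([[-118.2,  -41.3,  130.7]]), 'j7', np.float64(-1.99), 'w', 35.9)
```

View pics/b3.png

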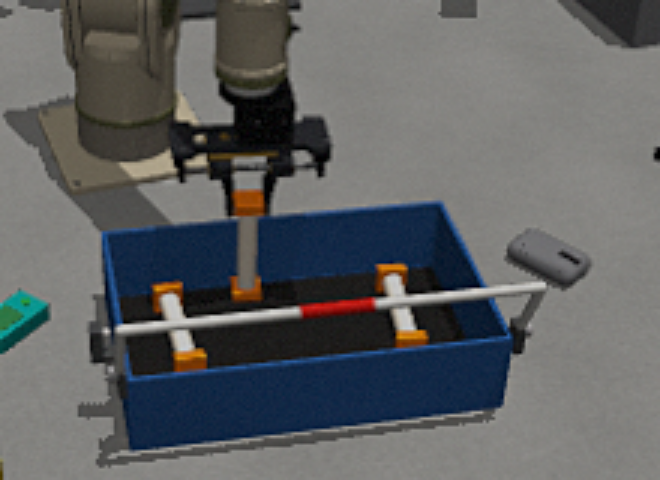

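Rod B is upright at crop (247,245). I'll carry it to the strip with its bottom about 10 mm off the floor.

```bash
python3 - <<'E'
from h import *
print(tool(.097,-.020,.1305,0))
E
```

```text
(array([212. , -39.2,   0.4]), np.float64(-4.8), 'tcp bin', array([[-117.5,  -41.4,  130.8]]), 'j7', np.float64(-1.99), 'w', 36.2)
```

```bash
python3 -m crank '[[[0,0,-5,0,-1],[3,0,-10,0,-1],[15,-3,-10,0,-1],[35,-7,-10,-1,-1],[60,-12,-10,-2,-1],[85,-17,-10,-3,-1],[110,-22,-10,-4,-1],[135,-27,-10,-5,-1],[160,-32,-10,-5,-1],[180,-35,-10,-5,-1],[195,-38,-10,-5,-1],[205,-39,-10,-5,-1],[210,-39,-10,-5,-1],[212,-39,-10,-5,-1],[212,-39,-10,-5,-1],[212,-39,-5,-5,-1],[212,-39,-1,-5,-1],[212,-39,1,-5,-1],[212,-39,1,-5,-1]]]' 12;python3 - <<'E'
from h import *
print(tool(.097,-.020,.1305,0))
c=snap("scene"); cv2.imwrite("pics/b4.png",cv2.resize(c["image"][80:250,170:390],None,fx=3,fy=3)[...,::-1])
E
```

```text
time: 11.9
ee_pos: [0.6211, 0.0378, 0.1306]
eef_rot: [0.997, -0.072, 0.001, 0.0]
ft_force: [-0.9, 0.3, 6.2]
width: 0.0354
grip_force: 12.0
(array([-0.7, -0. ,  0.1]), np.float64(0.2), 'tcp bin', array([[ 97.7, -20. , 130.6]]), 'j7', np.float64(-2.07), 'w', 35.4)
```

View pics/b4.png

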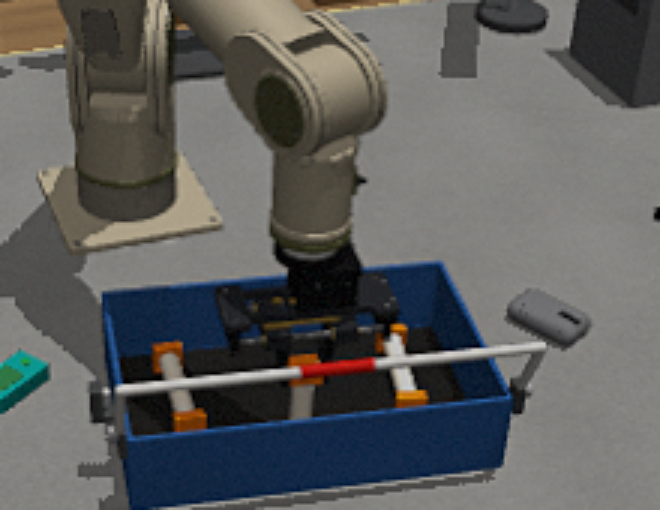

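Rod B stands on the strip at crop (303,390). I'll release it and go round behind rod A to push it inward.

```bash
python3 -m crank '[[[0,0,-1,0,-0.1],[0,0,-1,0,0.2],[0,0,-1,0,0.3],[0,0,-1,0,0.3],[0,0,-15,0,0.3],[0,0,-35,0,0.3],[0,0,-55,0,0.3]]]';python3 - <<'E'
from h import *
print(tool(-.028,.168,.19,90),tool(-.028,.168,.014,90))
E
```

```text
time: 12.65
ee_pos: [0.6207, 0.0377, 0.1861]
eef_rot: [0.997, -0.072, 0.0, -0.0]
ft_force: [-0.6, -0.5, -0.1]
width: 0.0564
grip_force: 0.0
(array([-124.6, -188.6,   -3.9]), np.float64(-89.8), 'tcp bin', array([[ 97.3, -20.1, 186.1]]), 'j7', np.float64(-2.04), 'w', 56.4) (array([-124.6, -188.6,  172.1]), np.float64(-89.8), 'tcp bin', array([[ 97.3, -20.1, 186.1]]), 'j7', np.float64(-2.04), 'w', 56.4)
```

```bash
python3 -m crank '[[[-20,0,-4,-8,0],[-40,-20,-4,-16,-1],[-60,-50,-4,-24,-1],[-80,-85,-4,-32,-1],[-100,-120,-4,-40,-1],[-115,-150,-4,-48,-1],[-125,-175,-4,-56,-1],[-125,-189,-4,-64,-1],[-125,-189,-4,-72,-1],[-125,-189,-4,-80,-1],[-125,-189,-4,-88,-1],[-125,-189,-4,-90,-1],[-125,-189,30,-90,-1],[-125,-189,60,-90,-1],[-125,-189,75,-90,-1]]]';python3 - <<'E'
from h import *
print(tool(-.028,.168,.014,90))
E
```

```text
time: 14.15
ee_pos: [0.5236, 0.2417, 0.1081]
eef_rot: [0.756, 0.654, -0.001, -0.0]
ft_force: [0.9, -0.2, 1.0]
width: 0.0002
grip_force: 0.0
(array([ 0.7,  0.8, 94.1]), np.float64(0.2), 'tcp bin', array([[-28.7, 167.5, 108.1]]), 'j7', np.float64(-1.0), 'w', 0.2)
```

```bash
python3 -m crank '[[[0,0,40,0,-1],[0,0,70,0,-1],[0,0,88,0,-1],[0,0,92,0,-1],[-6,0,92,0,-1],[-12,0,92,0,-1],[-18,0,92,0,-1],[-24,0,92,0,-1],[-30,0,92,0,-1],[-36,0,92,0,-1],[-42,0,92,0,-1],[-48,0,92,0,-1],[-48,0,92,0,-1]]]';python3 - <<'E'
from h import *
print(tool(-.028,.168,.014,90))
E
python3 -m crank '[[[10,0,0,0,-1],[10,0,-40,0,-1],[10,0,-90,0,-1],[10,0,-140,0,-1],[10,0,-180,0,-1]]]';python3 - <<'E'
from h import *
print(tool(-.028,-.168,.19,90))
c=snap("scene")
m,b=blobs(c,(6,110,90),(21,255,255),12,(190,150,345,245))
for q in b: print("cap",q[0].round(1),q[1],tobin(cast(c,[q[0]],.042)).round(3))
E
```

```text
time: 15.45
ee_pos: [0.5171, 0.1936, 0.0173]
eef_rot: [0.756, 0.654, -0.0, 0.0]
ft_force: [-0.1, -0.9, -0.5]
width: 0.0006
grip_force: 0.0
(array([49.1,  0.1,  3.3]), np.float64(0.1), 'tcp bin', array([[-28. , 118.9,  17.3]]), 'j7', np.float64(-0.99), 'w', 0.6)
time: 15.95
ee_pos: [0.5185, 0.2063, 0.2004]
eef_rot: [0.756, 0.655, 0.001, 0.0]
ft_force: [1.2, 0.3, -0.3]
width: 0.0004
grip_force: 0.0
(array([-299.7,   -0.9,   10.1]), np.float64(0.3), 'tcp bin', array([[-28.5, 131.7, 200.4]]), 'j7', np.float64(-0.87), 'w', 0.4)
cap [287.4 191.9] 48 [[-0.082  0.093  0.042]]
cap [224.9 196.9] 55 [[-0.09  -0.146  0.042]]
cap [270.  199.4] 49 [[-0.048  0.018  0.042]]
cap [270.9 206.4] 17 [[-0.007  0.012  0.042]]
cap [296.7 213.5] 52 [[0.048 0.095 0.042]]
cap [232.8 219.6] 73 [[ 0.043 -0.137  0.042]]
```

```bash
python3 -m crank '[[[-45,0,0,0,-1],[-90,0,0,0,-1],[-135,0,0,0,-1],[-180,0,0,0,-1],[-225,0,0,0,-1],[-265,0,0,0,-1],[-290,0,0,0,-1],[-300,0,30,0,-1],[-300,0,70,0,-1],[-300,0,110,0,-1],[-300,0,150,0,-1],[-300,0,175,0,-1],[-300,0,185,0,-1],[-293,0,185,0,-1],[-286,0,185,0,-1],[-279,0,185,0,-1],[-272,0,185,0,-1],[-265,0,185,0,-1],[-258,0,185,0,-1],[-251,0,185,0,-1]]]';
python3 -m crank '[[[-10,0,0,0,-1],[-10,0,-40,0,-1],[-10,0,-90,0,-1],[-10,0,-130,0,0],[-10,0,-130,0,0.4]]]';python3 - <<'E'
from h import *
c=snap("scene")
m,b=blobs(c,(6,110,90),(21,255,255),12,(190,150,345,245))
for q in b: print("cap",q[0].round(1),q[1],tobin(cast(c,[q[0]],.042)).round(3))
c=snap("top")
m,b=blobs(c,(6,110,90),(21,255,255),12,(165,155,305,225))
for q in b: print("top cap",q[0].round(1),q[1],tobin(cast(c,[q[0]],.042)).round(3))
print(tool(.033,-.1,.12,0))
E
```

```text
time: 18.0
ee_pos: [0.4829, -0.0431, 0.0128]
eef_rot: [0.756, 0.654, 0.0, 0.0]
ft_force: [-0.1, -2.0, 2.4]
width: 0.0004
grip_force: 1.1
time: 18.5
ee_pos: [0.4839, -0.054, 0.1472]
eef_rot: [0.756, 0.654, 0.002, 0.003]
ft_force: [1.2, -0.2, -0.6]
width: 0.0099
grip_force: 0.0
cap [287.3 191.8] 50 [[-0.083  0.093  0.042]]
cap [237.4 195.7] 51 [[-0.09  -0.099  0.042]]
cap [270.  199.4] 49 [[-0.048  0.018  0.042]]
cap [271.2 206.4] 17 [[-0.007  0.013  0.042]]
cap [296.8 213.5] 50 [[0.048 0.095 0.042]]
cap [245.3 218.3] 67 [[ 0.043 -0.092  0.042]]
top cap [245.4 157.3] 43 [[ 0.078 -0.024  0.042]]
top cap [208.1 162.9] 44 [[0.041 0.098 0.042]]
top cap [260.  172.6] 20 [[ 0.032 -0.081  0.042]]
top cap [201.4 202. ] 48 [[-0.095  0.098  0.042]]
top cap [259.  212.3] 49 [[-0.103 -0.096  0.042]]
(array([31.5, 60. , 23. ]), np.float64(-89.9), 'tcp bin', array([[ -27. , -131.6,  142.9]]), 'j7', np.float64(-0.3), 'w', 17.0)
```

```bash
python3 -m crank '[[[0,10,-40,8,0.4],[10,20,-40,16,0.4],[20,30,-40,24,0.4],[30,40,-40,32,0.4],[40,50,-40,40,0.4],[40,60,-40,48,0.4],[40,60,-40,56,0.4],[40,60,-40,64,0.4],[40,60,-40,72,0.4],[40,60,-40,80,0.4],[40,60,-40,87.6,0.4],[40,60,-40,87.6,0.4],[40,60,0,87.6,0.4],[40,60,30,87.6,0.4],[40,60,30,87.6,0.4]]]';python3 - <<'E'
from h import *
print(tool(.034,-.091,.009,2.5))
E
```

```text
time: 20.1
ee_pos: [0.5432, -0.0228, 0.108]
eef_rot: [0.999, -0.049, -0.004, -0.0]
ft_force: [0.2, 1.0, 0.4]
width: 0.0607
grip_force: 0.0
(array([ 5.4, -0.1, 98.9]), np.float64(0.3), 'tcp bin', array([[ 29.4, -91.3, 108. ]]), 'j7', np.float64(-1.93), 'w', 60.7)
```

```bash
python3 -m crank '[[[5,0,30,0,0.4],[5,0,60,0,0.4],[5,0,85,0,0.4],[5,0,96,0,0.4],[5,0,99,0,0.4],[5,0,99,0,0.4],[5,0,99,0,-1],[5,0,99,0,-1],[5,0,99,0,-1],[5,0,99,0,-1],[5,0,99,0,-1],[5,0,99,0,-1]]]' 10;python3 - <<'E'
from h import *
print(tool(.034,-.091,.009,2.5))
E
python3 -m crank '[[[-10,0,-10,0,-1],[-18,0,-18,0,-1],[-23,0,-26,0,-1],[-25,0,-38,0,-1],[-28,0,-49,0,-1],[-34,0,-66,0,-1],[-39,0,-76,0,-1],[-48,0,-88,0,-1],[-59,0,-99,0,-1],[-66,0,-105,0,-1],[-74,0,-109,0,-1],[-88,0,-116,0,-1],[-97,0,-119,0,-1],[-105,0,-121,0,-1],[-116,0,-123,0,-1],[-128,0,-124,0,-1],[-140,0,-123,0,-1],[-151,0,-122,0,-1],[-151,0,-121,0,-1]]]' 10;python3 - <<'E'
from h import *
print(tool(.097,-.11,.130))
c=snap("scene"); cv2.imwrite("pics/c1.png",cv2.resize(c["image"][80:250,170:390],None,fx=3,fy=3)[...,::-1])
E
```

```text
time: 21.3
ee_pos: [0.5516, -0.0233, 0.014]
eef_rot: [0.999, -0.051, 0.0, 0.0]
ft_force: [-1.7, -2.0, 5.1]
width: 0.036
grip_force: 10.0
(array([-3.9,  0.2,  5. ]), np.float64(0.1), 'tcp bin', array([[ 37.9, -90.6,  14. ]]), 'j7', np.float64(-2.02), 'w', 36.0)
time: 23.2
ee_pos: [0.4007, -0.0074, 0.1354]
eef_rot: [0.999, -0.051, 0.001, 0.001]
ft_force: [-2.9, 1.5, 12.9]
width: 0.0362
grip_force: 10.0
(array([209.9,  22.5,   5.6]), np.float64(2.6), 'tcp bin', array([[-113.7,  -97. ,  135.4]]), 'j7', np.float64(-1.69), 'w', 36.2)
```

View pics/c1.png

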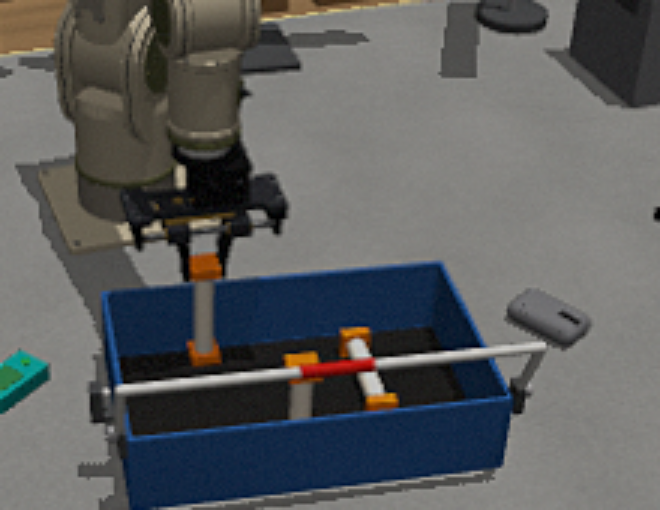

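Rod C is upright at crop (205,310). I'll carry it to the strip.

```bash
python3 -m crank '[[[2,0,-6,0,-1],[5,0,-10,0,-1],[17,2,-10,0,-1],[37,5,-10,1,-1],[60,8,-10,2,-1],[85,12,-10,2.6,-1],[110,16,-10,2.6,-1],[135,20,-10,2.6,-1],[160,24,-10,2.6,-1],[180,26,-10,2.6,-1],[195,27,-10,2.6,-1],[203,27,-10,2.6,-1],[207,27,-10,2.6,-1],[207,27,-10,2.6,-1],[207,27,-10,2.6,-1],[207,27,-5,2.6,-1],[207,27,-1,2.6,-1],[207,27,1,2.6,-1],[207,27,1,2.6,-1]]]' 12;python3 - <<'E'
from h import *
print(tool(.097,-.110,.1305,0))
c=snap("scene"); cv2.imwrite("pics/c2.png",cv2.resize(c["image"][80:250,170:390],None,fx=3,fy=3)[...,::-1])
E
```

```text
time: 25.15
ee_pos: [0.605, -0.0553, 0.1348]
eef_rot: [0.997, -0.073, 0.001, 0.0]
ft_force: [-0.7, 0.7, 9.0]
width: 0.036
grip_force: 12.0
(array([ 1.6, -4.4,  4.3]), np.float64(-0.0), 'tcp bin', array([[  95.4, -114.4,  134.8]]), 'j7', np.float64(-1.95), 'w', 36.0)
```

View pics/c2.png

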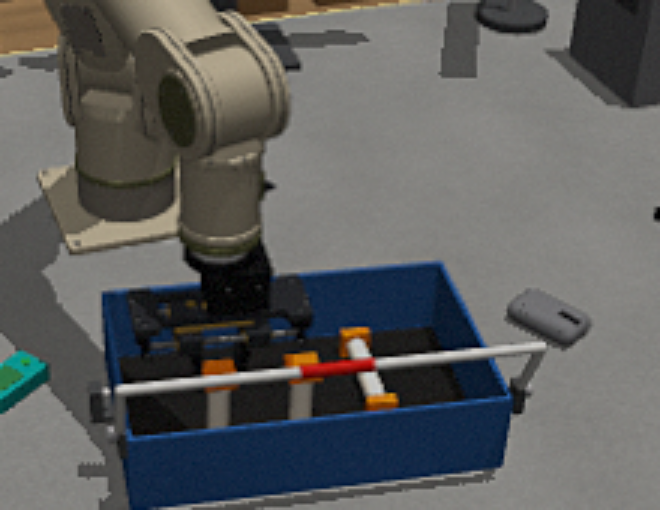

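Rods C and B both stand at crop (219,395) and (301,390). I'll release C and move over rod A's far cap.

```bash
python3 -m crank '[[[0,0,-1,0,-0.1],[0,0,-1,0,0.2],[0,0,-1,0,0.3],[0,0,-1,0,0.3],[0,0,-15,0,0.3],[0,0,-35,0,0.3],[0,0,-55,0,0.3],[-20,0,-55,0,0.4],[-40,-30,-55,0,0.4],[-56,-75,-55,0,0.4],[-56,-120,-55,0,0.4],[-56,-165,-55,0,0.4],[-56,-195,-55,0,0.4],[-56,-212,-55,0,0.4],[-56,-212,-55,0,0.4],[-56,-212,-25,0,0.4],[-56,-212,20,0,0.4],[-56,-212,20,0,0.4]]]';python3 - <<'E'
from h import *
c=snap("scene")
m,b=blobs(c,(6,110,90),(21,255,255),12,(190,150,345,245))
for q in b: print("cap",q[0].round(1),q[1],tobin(cast(c,[q[0]],.042)).round(3),tobin(cast(c,[q[0]],.15)).round(3))
print(tool(.040,.098,.010,0.5))
E
```

```text
time: 27.0
ee_pos: [0.5774, 0.1595, 0.109]
eef_rot: [0.997, -0.074, -0.004, 0.002]
ft_force: [0.2, -1.2, -0.1]
width: 0.0613
grip_force: 0.0
cap [284.6 193.3] 24 [[-0.075  0.08   0.042]] [[0.06 0.04 0.15]]
cap [269.9 199.4] 51 [[-0.048  0.017  0.042]] [[ 0.084 -0.017  0.15 ]]
cap [241.9 201.4] 72 [[-0.054 -0.088  0.042]] [[ 0.079 -0.111  0.15 ]]
cap [271.2 206.4] 18 [[-0.007  0.013  0.042]] [[ 0.121 -0.021  0.15 ]]
cap [296.8 213.4] 50 [[0.047 0.096 0.042]] [[0.17  0.054 0.15 ]]
(array([  2.5,  -3. , 102.3]), np.float64(-0.6), 'tcp bin', array([[ 37.9,  95.2, 112.3]]), 'j7', np.float64(-2.35), 'w', 60.7)
```

```bash
python3 -m crank '[[[2,-3,30,0,0.4],[2,-3,60,0,0.4],[2,-3,85,0,0.4],[2,-3,98,0,0.4],[2,-3,102,0,0.4],[2,-3,103,0,0.4],[2,-3,103,0,-1],[2,-3,103,0,-1],[2,-3,103,0,-1],[2,-3,103,0,-1],[2,-3,103,0,-1],[2,-3,103,0,-1]]]' 10;python3 - <<'E'
from h import *
print(tool(.040,.098,.009,0.5))
E
```

```text
time: 28.25
ee_pos: [0.5827, 0.1649, 0.0109]
eef_rot: [0.997, -0.074, 0.0, 0.0]
ft_force: [-0.4, -2.4, 5.9]
width: 0.0364
grip_force: 10.0
(array([-1.1,  2.1,  1.9]), np.float64(-0.5), 'tcp bin', array([[ 41.1, 100.1,  10.9]]), 'j7', np.float64(-2.42), 'w', 36.4)
```

```bash
python3 -m crank '[[[-12,0,-10,0,-1],[-22,0,-18,0,-1],[-29,0,-26,0,-1],[-32,0,-38,0,-1],[-35,0,-49,0,-1],[-41,0,-66,0,-1],[-46,0,-76,0,-1],[-55,0,-88,0,-1],[-66,0,-99,0,-1],[-73,0,-105,0,-1],[-81,0,-109,0,-1],[-95,0,-116,0,-1],[-104,0,-119,0,-1],[-112,0,-121,0,-1],[-123,0,-123,0,-1],[-135,0,-124,0,-1],[-147,0,-123,0,-1],[-157,0,-122,0,-1],[-157,0,-121,0,-1]]]' 10;python3 - <<'E'
from h import *
print(tool(.096,.09,.130))
c=snap("scene"); cv2.imwrite("pics/a1.png",cv2.resize(c["image"][80:250,170:390],None,fx=3,fy=3)[...,::-1])
E
```

```text
time: 30.15
ee_pos: [0.4254, 0.1888, 0.1318]
eef_rot: [0.997, -0.073, -0.0, 0.0]
ft_force: [-1.3, 0.2, 13.5]
width: 0.0359
grip_force: 10.0
(array([214.1,  11. ,   1.8]), np.float64(0.1), 'tcp bin', array([[-118.1,  100.7,  131.8]]), 'j7', np.float64(-2.35), 'w', 35.9)
```

View pics/a1.png

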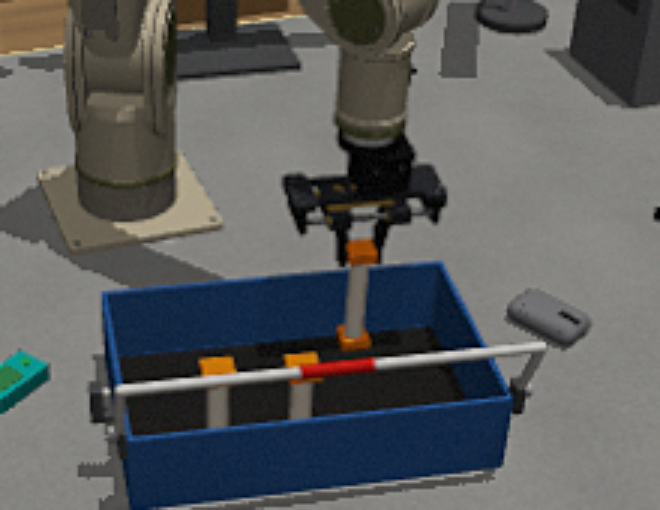

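Rod A is upright at crop (357,293). I'll carry it to the strip and release it.

```bash
python3 -m crank '[[[2,0,-6,0,-1],[5,0,-10,0,-1],[17,1,-10,0,-1],[37,2,-10,0,-1],[60,4,-10,0,-1],[85,5,-10,0,-1],[110,6,-10,0,-1],[135,8,-10,0,-1],[160,9,-10,0,-1],[182,10,-10,0,-1],[200,11,-10,0,-1],[209,11,-10,0,-1],[213,11,-10,0,-1],[213,11,-10,0,-1],[213,11,-10,0,-1],[213,11,-5,0,-1],[213,11,-1,0,-1],[213,11,1,0,-1],[213,11,1,0,-1]]]' 12
python3 -m crank '[[[0,0,-1,0,-0.1],[0,0,-1,0,0.2],[0,0,-1,0,0.3],[0,0,-1,0,0.3],[0,0,-15,0,0.3],[0,0,-35,0,0.3],[0,0,-55,0,0.3],[-40,0,-55,0,0.4],[-90,0,-55,0,0.4],[-140,0,-70,0,1],[-180,0,-70,0,1]]]';python3 - <<'E'
from h import *
c=snap("scene")
for C,n,roi in((c,"scene",(190,150,345,245)),(snap("top"),"top",(165,125,305,225))):
  m,b=blobs(C,(6,110,90),(21,255,255),12,roi)
  for q in b: print(n,q[0].round(1),q[1],tobin(cast(C,[q[0]],.156)).round(3))
C=snap("top");hsv=C["hsv"];m=cv2.inRange(hsv,(0,0,150),(179,45,255)); m[:,:335]=0;m[:,400:]=0;m[:180]=0;m[270:]=0
n,l,s,ce=cv2.connectedComponentsWithStats(m); B=l==1+s[1:,4].argmax()
P=cast(C,np.argwhere(B)[:,::-1].astype(float),.026); R_=cv2.minAreaRect((P[:,:2]*1e3).astype(np.float32));print("logger",R_, tobin(np.r_[np.array(R_[0])/1e3,.026]).round(3))
cv2.imwrite("pics/a2.png",cv2.resize(c["image"][100:300,110:360],None,fx=3,fy=3)[...,::-1])
print(r.read_state()["eef_rot"],r.read_state()["ee_pos"])
E
```

```text
time: 32.1
ee_pos: [0.6365, 0.1463, 0.1316]
eef_rot: [0.997, -0.073, 0.001, -0.0]
ft_force: [-1.1, -0.8, 6.8]
width: 0.0361
grip_force: 12.0
time: 33.2
ee_pos: [0.4566, 0.1737, 0.202]
eef_rot: [0.997, -0.073, 0.001, 0.0]
ft_force: [-0.6, 0.3, 2.6]
width: 0.0701
grip_force: 0.0
scene [301.5 196. ] 52 [[0.091 0.091 0.156]]
scene [270.  199.4] 49 [[ 0.092 -0.019  0.156]]
scene [241.9 201.5] 69 [[ 0.087 -0.113  0.156]]
scene [303.8 202.7] 12 [[0.127 0.089 0.156]]
scene [271.2 206.4] 17 [[ 0.128 -0.023  0.156]]
top [209.  136.8] 136 [[0.095 0.091 0.156]]
top [244.4 146. ] 196 [[ 0.081 -0.022  0.156]]
top [272.7 152.2] 195 [[ 0.074 -0.112  0.156]]
top [214.9 151.8] 58 [[0.05  0.065 0.156]]
logger ((414.06683349609375, -397.95733642578125), (31.648136138916016, 44.41820526123047), 10.20019245147705) [[-0.043 -0.481  0.026]]
[ 0.99737229 -0.0724103   0.00169023  0.00155441] [0.45675874 0.17297053 0.20196524]
```

View pics/a2.png

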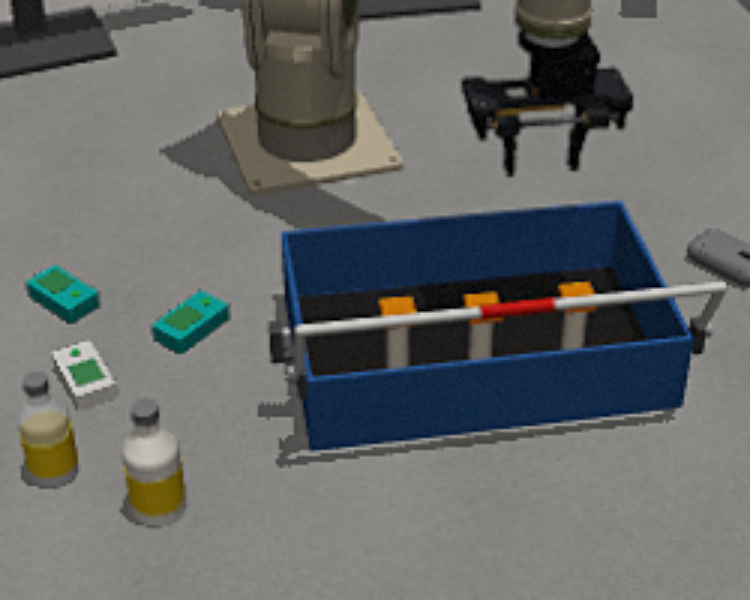

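All three rods stand on the strip at crop (398,330), (481,330) and (576,320). The logger is at crop (84,372) and may have shifted, so I'll locate it again using both views.

```bash
python3 - <<'E'
from h import *
for n,roi in (("top",(335,185,400,245)),("scene",(120,208,160,242))):
  C=snap(n); hsv=C["hsv"]
  m=cv2.inRange(hsv,(0,0,150),(179,45,255))
  g=cv2.inRange(hsv,(50,90,40),(78,255,255))
  k=np.zeros_like(m);k[roi[1]:roi[3],roi[0]:roi[2]]=1
  w=cv2.morphologyEx(m*k,cv2.MORPH_CLOSE,np.ones((7,7),np.uint8))
  nn,l,s,ce=cv2.connectedComponentsWithStats(w)
  for i in range(1,nn):
    if s[i,4]>60:
      P=cast(C,np.argwhere(l==i)[:,::-1].astype(float),.026); print(n,ce[i].round(1),s[i],cv2.minAreaRect((P[:,:2]*1e3).astype(np.float32)))
  _,b=blobs(C,(50,90,40),(80,255,255),4,roi)
  for q in b: print("green",q[0].round(1),q[1],cast(C,[q[0]],.026).round(3))
# rod top edges in top view along a bin-x line through each rod's y
C=snap("top"); o,a=load()
f=192/np.tan(np.radians(C["vfov"]/2))
for y in (.09,-.02,-.114):
  out=[]
  for z in (.156,.006):
   for x in np.arange(.06,.135,.004):
    p=np.r_[toworld(x,y),z]; q=R.from_quat(C["attitude"]).inv().apply(p-C["eye"]); q=q[:2]/q[2]; q=q*(1+C["k1"]*(q@q))*f+[C["cx"],C["cy"]]
    out.append((round(x*1e3),int(C["hsv"][int(q[1]+.5),int(q[0]+.5),0])))
   out.append("|")
  print(y,out)
E
```

```text
top [373.8 211.5] [367 203  15  15 125] ((418.5163269042969, -397.3298645019531), (41.61346435546875, 43.35835647583008), 11.06324577331543)
green [370.9 200.6] 65 [[ 0.452 -0.391  0.026]]
green [374.  212.2] 4 [[ 0.412 -0.399  0.026]]
green [336.8 219.2] 44 [[ 0.389 -0.271  0.026]]
scene [137.2 222.1] [127 213  22  19 246] ((436.7171630859375, -396.4918212890625), (100.52752685546875, 53.73847198486328), 10.657506942749023)
green [134.7 217. ] 7 [[ 0.411 -0.399  0.026]]
green [138.2 223.6] 60 [[ 0.451 -0.392  0.026]]
0.09 [(60, 30), (64, 30), (68, 29), (72, 28), (76, 18), (80, 18), (84, 19), (88, 19), (92, 19), (96, 19), (100, 19), (104, 19), (108, 18), (112, 19), (116, 112), (120, 110), (124, 111), (128, 105), (132, 110), '|', (60, 30), (64, 111), (68, 26), (72, 26), (76, 27), (80, 21), (84, 12), (88, 12), (92, 11), (96, 19), (100, 21), (104, 25), (108, 15), (112, 17), (116, 24), (120, 27), (124, 27), (128, 26), (132, 23), '|']
-0.02 [(60, 23), (64, 18), (68, 23), (72, 13), (76, 13), (80, 19), (84, 20), (88, 19), (92, 20), (96, 19), (100, 19), (104, 18), (108, 19), (112, 19), (116, 120), (120, 111), (124, 114), (128, 100), (132, 90), '|', (60, 109), (64, 110), (68, 111), (72, 24), (76, 26), (80, 27), (84, 14), (88, 12), (92, 13), (96, 20), (100, 26), (104, 17), (108, 21), (112, 11), (116, 20), (120, 16), (124, 13), (128, 17), (132, 20), '|']
-0.114 [(60, 23), (64, 15), (68, 12), (72, 15), (76, 18), (80, 19), (84, 19), (88, 19), (92, 19), (96, 19), (100, 19), (104, 18), (108, 16), (112, 120), (116, 110), (120, 111), (124, 111), (128, 110), (132, 130), '|', (60, 112), (64, 110), (68, 32), (72, 19), (76, 13), (80, 12), (84, 13), (88, 15), (92, 19), (96, 21), (100, 15), (104, 24), (108, 25), (112, 12), (116, 16), (120, 19), (124, 19), (128, 19), (132, 19), '|']
```

Both views agree that the logger has been knocked: its centre is now at about (0.438,−0.395) with its long axis at 10.5°. Rod C's base starts at x≈73 mm, only about 3 mm inside the strip's edge, so I'll re-grip it and move it 9 mm deeper first.

```bash
python3 - <<'E'
from h import *
C=snap("scene"); print("bottles",cast(C,[(126,256),(161,268)],0.0).round(3))
print(tool(.094,-.1135,.19,0), r.read_state()["ee_pos"])
E
```

```text
bottles [[ 0.573 -0.454  0.   ]
 [ 0.663 -0.351  0.   ]]
(array([176.5, 202.6,  10.7]), np.float64(-0.1), 'tcp bin', array([[-82.3,  89.2, 200.8]]), 'j7', np.float64(-2.27), 'w', 86.0) [0.45907966 0.17218915 0.20083675]
```

```bash
python3 -m crank '[[[0,45,0,0,0.3],[0,90,0,0,0.3],[0,140,0,0,0.3],[0,185,0,0,0.3],[20,203,5,0,0.3],[60,203,5,0,0.3],[100,203,5,0,0.3],[140,203,5,0,0.3],[165,203,5,0,0.3],[174,203,5,0,0.3],[174,203,5,0,0.3],[174,203,30,0,0.3],[174,203,55,0,0.3],[174,203,65,0,0.3],[174,203,65,0,0.3],[174,203,65,0,-1],[174,203,65,0,-1],[174,203,65,0,-1],[174,203,65,0,-1]]]' 12
python3 -m crank '[[[0,0,-3,0,-1],[0,0,-5,0,-1],[4,0,-5,0,-1],[8,0,-5,0,-1],[11,0,-5,0,-1],[11,0,-5,0,-1],[11,0,-2,0,-1],[11,0,0,0,-1],[11,0,1,0,-1],[11,0,1,0,-1]]]'
python3 -m crank '[[[0,0,-1,0,-0.1],[0,0,-1,0,0.2],[0,0,-1,0,0.3],[0,0,-1,0,0.3],[0,0,-15,0,0.3],[0,0,-40,0,0.3],[0,0,-70,0,0.3],[-40,0,-70,0,0.3],[-85,0,-70,0,0.5]]]';python3 - <<'E'
from h import *
for n in("scene","top"):
  C=snap(n); m,b=blobs(C,(6,110,90),(21,255,255),12,(165,125,345,225))
  for q in b: print(n,q[0].round(1),q[1],tobin(cast(C,[q[0]],.156)).round(3))
s=r.read_state();o,a=load();M=R.from_quat(s["eef_rot"])
print(M.inv().apply(np.array([.438,-.395,.2])-s["ee_pos"])*1e3,s["ee_pos"],s["joint_positions"][6],np.degrees(np.arctan2(*M.as_matrix()[[1,0],0])))
E
```

```text
time: 35.45
ee_pos: [0.6009, -0.054, 0.1364]
eef_rot: [0.997, -0.074, 0.001, 0.0]
ft_force: [-0.6, -0.1, 3.0]
width: 0.0358
grip_force: 12.0
time: 36.45
ee_pos: [0.6123, -0.0556, 0.1362]
eef_rot: [0.997, -0.074, 0.001, 0.0]
ft_force: [-2.5, -0.8, 9.5]
width: 0.0357
grip_force: 12.0
time: 37.35
ee_pos: [0.5276, -0.0423, 0.206]
eef_rot: [0.997, -0.073, 0.001, -0.001]
ft_force: [-0.9, -0.0, 2.2]
width: 0.0597
grip_force: 0.0
scene [301.5 196. ] 52 [[0.091 0.091 0.156]]
scene [270.1 199.3] 49 [[ 0.091 -0.018  0.156]]
scene [242.3 202.5] 45 [[ 0.093 -0.112  0.156]]
scene [302.9 202.9] 15 [[0.127 0.085 0.156]]
scene [271.2 206.4] 17 [[ 0.128 -0.023  0.156]]
scene [244.  209.3] 24 [[ 0.129 -0.113  0.156]]
top [209.1 136.8] 137 [[0.095 0.091 0.156]]
top [244.3 138.8] 68 [[ 0.105 -0.018  0.156]]
top [214.9 151.8] 58 [[0.049 0.065 0.156]]
[-32.75201244 361.72921625   6.17965615] [ 0.52271779 -0.04178699  0.20473029] -1.8568638364382732 -8.312424450544608
```

```bash
python3 -m crank '[[[-4,40,6,-5,0.6],[-8,85,6,-10,0.6],[-12,130,6,-15,0.6],[-17,175,6,-19,0.6],[-21,220,6,-19,0.6],[-25,265,6,-19,0.6],[-29,310,6,-19,0.6],[-32,345,6,-19,0.6],[-33,362,6,-19,0.6],[-33,362,6,-19,0.6],[-33,362,50,-19,0.6],[-33,362,90,-19,0.6],[-33,362,125,-19,0.6],[-33,362,125,-19,0.6]]]';python3 - <<'E'
from h import *
C=snap("scene"); _,b=blobs(C,(50,90,40),(80,255,255),4,(120,208,160,242))
for q in b: print("green",q[0].round(1),q[1],cast(C,[q[0]],.026).round(3))
s=r.read_state();M=R.from_quat(s["eef_rot"])
print(M.inv().apply(np.array([.438,-.395,.008])-s["ee_pos"])*1e3,s["ee_pos"],s["joint_positions"][6],s["width"],np.degrees(np.arctan2(*M.as_matrix()[[1,0],0])))
E
```

```text
time: 38.85
ee_pos: [0.4404, -0.3926, 0.0758]
eef_rot: [0.996, 0.093, -0.002, -0.003]
ft_force: [-0.6, 0.3, 0.5]
width: 0.0698
grip_force: 0.0
green [134.5 217. ] 6 [[ 0.411 -0.399  0.026]]
green [138.2 223.6] 60 [[ 0.451 -0.392  0.026]]
[-3.81328036  0.60132283 70.82735889] [ 0.44176237 -0.39390892  0.07882423] -0.9517554424251343 0.06987656734957973 10.70824767627415
```

```bash
python3 -m crank '[[[-3,0,30,0,0.6],[-3,0,55,0,0.6],[-3,0,67,0,0.6],[-3,0,69,0,0.6],[-3,0,69,0,0.6],[-3,0,69,0,-1],[-3,0,69,0,-1],[-3,0,69,0,-1],[-3,0,69,0,-1],[-3,0,69,0,-1],[-3,0,50,0,-1],[-3,0,10,0,-1],[-3,0,-35,0,-1],[-3,0,-75,0,-1],[-3,0,-95,0,-1],[-3,0,-95,0,-1]]]' 25;python3 - <<'E'
from h import *
print(tool(-.05,0,.17,0))
E
```

```text
time: 40.5
ee_pos: [0.4399, -0.3977, 0.1776]
eef_rot: [0.996, 0.092, 0.002, 0.002]
ft_force: [0.2, 0.3, -1.1]
width: 0.0494
grip_force: 25.0
(array([ 124.8, -461.9,    6. ]), np.float64(19.0), 'tcp bin', array([[ -17.8, -477.3,  177.6]]), 'j7', np.float64(-0.9), 'w', 49.4)
```

```bash
python3 -m crank '[[[8,-20,-5,0,-1],[16,-55,-5,2,-1],[25,-95,-5,4,-1],[36,-135,-5,7,-1],[47,-175,-5,10,-1],[58,-215,-5,13,-1],[68,-255,-5,16,-1],[80,-295,-5,19,-1],[92,-335,-5,19,-1],[102,-375,-5,19,-1],[113,-415,-5,19,-1],[120,-445,-5,19,-1],[125,-462,-5,19,-1],[125,-462,-5,19,-1],[125,-462,20,19,-1],[125,-462,60,19,-1],[125,-462,60,19,-1]]]';python3 - <<'E'
from h import *
print(tool(-.05,0,.015,0),r.read_state()["grip_force"])
C=snap("scene")
_,b=blobs(C,(50,90,40),(80,255,255),4,(100,140,345,260))
for q in b: print("green",q[0].round(1),q[1])
E
```

```text
time: 42.2
ee_pos: [0.4729, 0.0787, 0.1098]
eef_rot: [0.997, -0.074, -0.004, 0.001]
ft_force: [-0.9, 0.3, -0.7]
width: 0.0499
grip_force: 25.0
(array([ 5.7, -1.4, 94.8]), np.float64(-0.0), 'tcp bin', array([[-54.9,  -1.2, 109.8]]), 'j7', np.float64(-2.16), 'w', 49.9) 24.981897175312042
green [266.7 182.7] 56
green [127.8 193.5] 54
green [135.  197.5] 6
green [178.1 199.9] 8
green [170.9 205.5] 62
```

```bash
python3 -m crank '[[[2,0,30,0,-1],[2,0,60,0,-1],[2,0,80,0,-1],[2,0,88,0,-1],[2,0,92,0,-1],[2,0,95,0,-1],[2,0,96,0,-1],[2,0,96,0,-1]]]'
python3 -m crank '[[[0,0,0,0,0],[0,0,0,0,0.5],[0,0,0,0,0.6],[0,0,0,0,0.6],[0,0,-20,0,0.6],[0,0,-60,0,0.6],[0,0,-110,0,0.6],[0,0,-160,0,0],[0,0,-210,0,-1],[0,0,-230,0,-1]]]';python3 - <<'E'
from h import *
C=snap("scene")
_,b=blobs(C,(50,90,40),(80,255,255),3,(200,140,345,260))
for q in b: print("green",q[0].round(1),q[1],tobin(cast(C,[q[0]],.032)).round(3))
m,b=blobs(C,(0,150,80),(5,255,255),8,(200,130,350,230))
for q in b: print("red",q[0],q[1],tobin(cast(C,[q[0]],.202)).round(3))
print(tool(.23,.038,.245,0),r.read_state()["ee_pos"])
E
```

```text
time: 43.05
ee_pos: [0.4792, 0.0799, 0.0192]
eef_rot: [0.997, -0.074, 0.001, 0.0]
ft_force: [0.5, -0.7, -1.0]
width: 0.0499
grip_force: 25.0
time: 44.05
ee_pos: [0.4801, 0.0808, 0.2532]
eef_rot: [0.997, -0.073, 0.003, 0.0]
ft_force: [0.6, 1.1, -0.7]
width: 0.053
grip_force: 0.0
green [263.  201.5] 4 [[-0.052 -0.008  0.032]]
red [283.07526882 201.90322581] 93 [[0.167 0.005 0.202]]
(array([277.4, -36. ,  11.4]), np.float64(0.0), 'tcp bin', array([[-47.5,   1.9, 254.3]]), 'j7', np.float64(-2.03), 'w', 49.2) [0.48076318 0.08075032 0.25432612]
```

```bash
python3 -m crank '[[[30,-10,0,0,-1],[70,-20,0,0,-1],[115,-34,0,0,-1],[160,-34,0,0,-1],[205,-34,0,0,-1],[240,-34,0,0,-1],[258,-34,0,0,-1],[258,-34,0,0,-1],[258,-34,0,0,-1],[258,-34,30,0,-1],[258,-34,60,0,-1],[258,-34,74,0,-1],[258,-34,74,0,-1]]]';python3 - <<'E'
from h import *
print(tool(.1,.036,.18,0))
C=snap("top")
for q in blobs(C,(50,90,40),(80,255,255),3,(165,130,305,235))[1]: print("green",q[0].round(1),q[1],tobin(cast(C,[q[0]],.032)).round(3))
E
```

```text
time: 45.4
ee_pos: [0.7376, 0.0752, 0.1729]
eef_rot: [0.997, -0.073, -0.001, 0.001]
ft_force: [-0.5, 0.2, -0.9]
width: 0.0007
grip_force: 0.0
(array([-107.4,   -1.9,   -6.8]), np.float64(0.0), 'tcp bin', array([[207.4,  34.1, 172.9]]), 'j7', np.float64(-2.16), 'w', 0.7)
green [230.6 201.2] 5 [[-0.077  0.003  0.032]]
```

```bash
python3 -m crank '[[[-10,0,0,0,-1],[-20,0,0,0,-1],[-30,0,0,0,-1],[-40,0,0,0,-1],[-50,0,0,0,-1],[-60,0,0,0,-1],[-70,0,0,0,-1],[-80,0,0,0,-1],[-90,0,0,0,-1],[-100,0,0,0,-1],[-108,0,0,0,-1],[-116,0,0,0,-1],[-116,0,0,0,-1]]]';python3 - <<'E'
from h import *
print(tool(.09,.036,.215,0))
C=snap("scene"); m,b=blobs(C,(0,150,80),(5,255,255),8,(200,130,350,230))
for q in b: print("red",q[0],q[1],[tobin(cast(C,[q[0]],z)).round(3)[0] for z in (.18,.19,.2)])
E
```

```text
time: 46.75
ee_pos: [0.6233, 0.0931, 0.1748]
eef_rot: [0.997, -0.073, -0.0, 0.0]
ft_force: [0.1, 0.2, -0.3]
width: 0.0006
grip_force: 0.0
(array([ -1.7,  -1. , -40.2]), np.float64(0.0), 'tcp bin', array([[ 91.7,  35. , 174.8]]), 'j7', np.float64(-2.24), 'w', 0.6)
red [273.5862069  188.36206897] 58 [array([ 0.065, -0.001,  0.18 ]), array([ 0.078, -0.005,  0.19 ]), array([ 0.09 , -0.008,  0.2  ])]
```

```bash
python3 -m crank '[[[6,0,0,0,-1],[8,0,-30,0,-1],[8,0,-52,0,-1],[8,0,-52,0,-1],[-8,0,-52,0,-1],[-19,0,-52,0,-1],[-19,0,-52,0,-1],[-19,0,-40,0,-1],[-19,0,-32,0,-1],[-20,0,-26,0,-1]]]';python3 - <<'E'
from h import *
print(tool(.0645,.036,.181,0))
E
```

```text
time: 47.8
ee_pos: [0.6043, 0.0952, 0.1988]
eef_rot: [0.997, -0.074, -0.001, 0.0]
ft_force: [0.2, -0.8, 1.2]
width: 0.0005
grip_force: 0.0
(array([-8.1, -1.6, 17.8]), np.float64(-0.0), 'tcp bin', array([[ 72.7,  34.4, 198.8]]), 'j7', np.float64(-2.23), 'w', 0.5)
```

```bash
python3 -m crank '[[[-2,0,6,0,-1],[-5,0,12,0,-1],[-8,0,18,0,-1],[-12,0,24,0,-1],[-16,0,30,0,-1],[-20,0,36,0,-1],[-23,0,42,0,-1],[-26,0,49,0,-1],[-28,0,55,0,-1],[-29,0,60,0,-1],[-30,0,65,0,-1],[-31,0,70,0,-1],[-32,0,75,0,-1],[-32,0,79,0,-1],[-32,0,82,0,-1],[-32,0,82,0,-1]]]';python3 - <<'E'
from h import *
print(tool(.04,.036,.120,0))
C=snap("scene"); m,b=blobs(C,(0,150,80),(5,255,255),8,(200,130,350,230))
for q in b: print("red",q[0],q[1],[tobin(cast(C,[q[0]],z)).round(3)[0] for z in (.114,.12,.13)])
E
```

```text
time: 49.4
ee_pos: [0.5729, 0.1004, 0.1199]
eef_rot: [0.997, -0.074, 0.0, 0.0]
ft_force: [-5.9, -2.8, 16.1]
width: 0.0008
grip_force: 8.0
(array([-0.9, -1.1, -0.1]), np.float64(-0.0), 'tcp bin', array([[ 40.9,  34.9, 119.9]]), 'j7', np.float64(-2.28), 'w', 0.8)
red [278.91666667 198.41666667] 12 [array([0.04 , 0.027, 0.114]), array([0.047, 0.025, 0.12 ]), array([0.059, 0.021, 0.13 ])]
red [262.375 200.   ] 8 [array([ 0.039, -0.032,  0.114]), array([ 0.046, -0.034,  0.12 ]), array([ 0.059, -0.037,  0.13 ])]
```

The bar is home: the fingertips rest on it at z=120 mm with 16 N, and the camera puts it at x=40, z=114. I'll retreat and check.

```bash
python3 -m crank '[[[0,0,-30,0,-1],[0,0,-80,0,-1],[0,0,-130,0,-1],[-40,0,-160,0,-1],[-80,45,-160,0,-1],[-80,95,-160,0,-1],[-80,145,-160,0,-1],[-80,195,-160,0,-1],[-80,245,-160,0,-1],[-80,295,-160,0,-1],[-80,345,-160,0,-1],[-80,345,-160,0,-1],[-80,345,-160,0,-1]]]';python3 - <<'E'
from h import *
c=snap("top"); s=snap("scene")
cv2.imwrite("pics/fin.png",np.hstack([cv2.resize(c["image"][115:255,150:320],(400,330),interpolation=cv2.INTER_CUBIC),cv2.resize(s["image"][150:260,190:350],(400,330),interpolation=cv2.INTER_CUBIC)])[...,::-1])
E
```

```text
time: 50.75
ee_pos: [0.4424, -0.2312, 0.2781]
eef_rot: [0.997, -0.076, -0.0, -0.0]
ft_force: [-0.3, 0.3, 0.2]
width: 0.0004
grip_force: 0.0
```

View pics/fin.png

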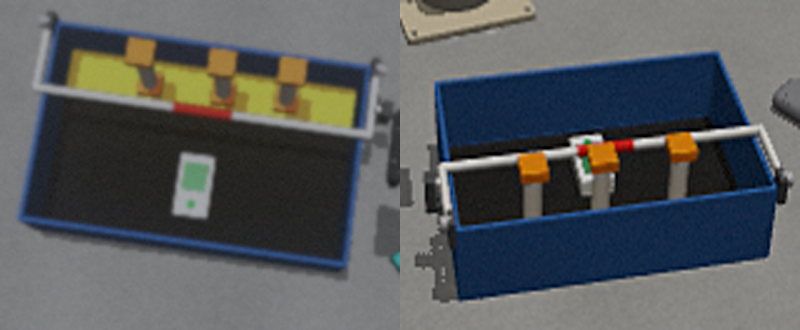

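The final picture shows three rods upright on the yellow strip, at (145,65), (222,75) and (290,83) in the left half. The keeper is level across the front, with its red middle at (203,110). The logger lies flat, display up, on the black floor at (195,185). I'll hand it in.

```bash
python3 -c "
from bench import r
print(r.close_job())"
```

```text
the job is handed in; nothing more can be done
None
```

I handed the job in at about 51 s: all three rods stand on the yellow strip, the keeper is fully down (I saw it at its shut position but got no separate click signal), and the logger lies display-up in front of it. On the first lift, rod B hung tilted with its held end above the rim for a moment; its lower end probably stayed inside the bin, but I couldn't see it then.

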